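# Pin the whisk carrier onto the drive spindle

## Robot

A 7-joint arm with a two-finger parallel gripper is mounted at the origin on the work surface. World frame = base frame: x ahead of the robot, y to its left, z up, the work surface at z = 0. Lengths are in m, angles in degrees, forces in N, time in s.
With the tool pointing down it reaches from about 0.4 to 0.875 m from the base axis. Payload 6.5 kg.
Tool frame: the origin (TCP) lies at the very end of the fingers, on their centre line; the grasp point (between the pads) lies 19 mm behind it; z points along the fingers, y is the line along which they close (so a half turn about z gives the same grasp; the last joint's range is limited). The gripper opens to 88 mm and grips with 3 to 60 N. Pads are 18 mm wide; open, the fingers measure 123 mm over their backs; the gripper's body (75 mm by 187 mm) begins 45 mm behind the grasp point.
Start: joints at [-67.277, 30.733, -0.252, 88.115, 0.149, 61.152, -4.079], TCP at [0.29, 0.582, 0.204] pointing down, gripper open.
Joint ranges: [-154.64, 154.64], [-21.42, 123.67], [-72.66, 72.17], [13.99, 137.28], [-74.86, 254.86], [10.95, 109.41], [-158.01, 158.01]. Speed limits (degrees/s): [136.94, 136.94, 180, 180, 180, 180, 180].

## Interface

Orientations are given as a 3x3 rotation matrix whose columns are the frame's x, y, z axes.
In Python, from cell import arm gives the robot as it stands.
- The arm moves only by the tool carry_out, never from a script. Its argument "targets" is a list of rows, each a list of 6 numbers: the shift along the world's x, y, z normalised to -1 to 1, where 1 is 0.5 m, then the turn, a rotation vector about the world's x, y, z normalised to -1 to 1, where 1 is 2 pi rad. In form: [[tx, ty, tz, rx, ry, rz], ...]. A call has 1 to 20 rows; each row shifts and turns the commanded pose from where the row before left it; what a row does not reach is not made up. A row lasts 1/12 s, in which the tool goes at most 41.7 mm and 7.16 degrees, less where a joint would pass 70% of its speed; a pose out of reach is approached as far as the arm can. A call with a number of a shift or a turn outside -1 to 1 is refused whole. A call with a gripper value outside its range is refused whole. "hand" is the opening, from -1 (shut) to 1 (fully open), set as the call begins (left out, the last holds). The fingers move at their own pace and stop on an object; the grip force is fixed at half the most. Time passes only in rows, so rows that do not move let the fingers close. It gives the time, the measured TCP pose, the force, the opening and the grip force at its end, in the units of the state.
- arm.observe(): the state, without advancing time (a new reading comes with each control period).
- arm.camera(name): name is "side" or "top"; returns a dict with "frame" (384x512x3 uint8, red, green, blue), "range_z" (384x512 float32, m along the optical axis (not along the pixel's ray), 0 where there is no reading), "K" (3x3 intrinsics, pixels), "cam_to_world" (4x4, takes a point from camera to world coordinates). Camera axes: x right, y up, looking along -z (the intrinsics and any distortion apply to the point x, -y, -z); pixel columns grow to the right and rows downward; lengths in m; the calibration is good to about 2 mm. A picture is of the moment at which its call begins.
- arm.sign_off(): hands the job in; it is judged then, once.
The state is a dict: "time_s": time; "joint_pos": joint angles; "qvel": joint speeds; "joint_torque": joint torques, N m; "tool_pos": TCP position; "tool_rot": TCP orientation; "contact_force": force on the tool from outside, world axes, zero at the start; "moment": the same for the moment, N m; "width": opening from 0.0 (shut) to 1.0 (fully open); "gripper_force": force on a finger pad.
Only numpy, scipy, OpenCV 4.12 (cv2) and the standard library are available. Lean on these libraries where they do the work, as an engineer would, in place of code of your own. Each camera call takes 0.05 s, during which the arm holds its last target. There are 200 camera calls.

## Task

The whisk carrier is sitting on the square spindle of the stirrer's drive unit but nothing holds it there. Take the steel linchpin from the pastry board, feel for the cross hole near the top of the spindle and push the pin fully home with its ring still standing open, without forcing it, then swing the ring over the top of the spindle and right down around it, and let go. Leave the piping nozzles on the board where they are.

Things in the scene. Friction and masses are not known exactly. Their poses are not given: they have to be found in the camera images.
- linchpin: Loose steel linchpin, about 120 g, lying level on the pastry board, ring side up. Origin: centre of the front face of its shoulder, 10 mm above the board. +x along the shank to the tip, +z up. Shank 8 x 8 mm square, x = 0 to 32 mm, the last 6 mm tapering to 6.2 mm square. Shoulder 20 x 20 mm, x = -6 to 0. It is home when the shoulder meets the face of the spindle.
- pin_grip (a point): Centre of the linchpin's plain grip block behind the shoulder (pin's x = -26 mm): 40 mm long (x), 16 mm wide (y), 20 mm high (z), its underside on the board. Take it across its width from above.
- pin_mid (a point): Point on the linchpin's axis 11 mm ahead of the shoulder face (pin's x = +11 mm); it lies on the spindle's axis when the pin is home. It slides in with hardly any force (10 N is plenty) and only friction keeps it there until the ring is closed: pressing straight down on the half-open ring can drag it back out.
- ring (a joint): Angle of the linchpin's wire ring, hinged across the shoulder about the pin's y axis at x = -3 mm, z = 0. 0 = closed, hard stop: the ring lies level around the shank, its bar beyond the tip. Grows as the bar rises; 1.57 = standing straight up; stop at 2.1. The hinge is stiff, about 0.08 N m (2 N at the bar), and the ring stays where it is left.
- ring_bar (a point): Middle of the ring's cross bar, 42 mm from the hinge axis. The ring is a loop of 4.4 mm wire, 40 mm wide between the centres of its legs, so it passes around the 22 mm spindle.
- hole_low (a point): On the spindle's vertical axis, at the lowest height the cross hole could have. x runs along the level hole, z up. The spindle stands on spacers: its hole really lies 2 to 24 mm ABOVE this point, not measured; find it by touch, e.g. lower the shank onto the spindle's flat top, which is 13 mm above the hole's axis. Hole: 9.5 mm square, right through, open on both sides.
- drive: Fixed drive unit: steel box 190 (x) x 160 (y) x 72 mm high, boss to 88 mm. Origin: centre of its underside, 125 mm below hole_low. Its spindle is a 22 mm square post, sides square to the hole; it neither turns nor gives. On it the whisk carrier, a disc 80 mm across with two arms along y reaching 76 mm out, its top 22 mm below the hole's axis.
- board: Wooden pastry board, fixed, 220 (x) x 170 (y) x 18 mm; origin at the centre of its underside.
- nozzle: Steel piping nozzle, a cone 26 mm across and 42 mm high standing on the board near a corner. Leave alone.
- nozzle2: Blunter steel piping nozzle, 22 mm across and 36 mm high, near another corner of the board. Leave alone.
There are look-alikes about, which are no part of the job. What is shaped like the linchpin but purple or yellow is not meant.

How it is judged (in metres and radians):
On the way:
1. the pin is pushed home through the spindle's hole (shoulder within 3 mm of the face) while its ring is still open (more than 1 rad) (x of pin_mid in the frame of hole_low between -0.003 and 0.003 m and y of pin_mid in the frame of hole_low between -0.004 and 0.004 m and z of pin_mid in the frame of hole_low between -0.001 and 0.0258 m and angle between the x axis of linchpin and the x axis of hole_low, either way round below 0.12 rad and value of joint ring above 1 rad), for 0.2 s.
At the end, for the whole second after the job is handed in: The linchpin sits in the spindle's cross hole, its shoulder within 3 mm of the spindle's face and in line with the hole within 0.12 rad, its ring closed around the spindle (joint below 0.12 rad), at rest and released (x of pin_mid in the frame of hole_low between -0.003 and 0.003 m and y of pin_mid in the frame of hole_low between -0.004 and 0.004 m and z of pin_mid in the frame of hole_low between -0.001 and 0.0258 m and angle between the x axis of linchpin and the x axis of hole_low, either way round below 0.12 rad and value of joint ring below 0.12 rad and linear speed of linchpin below 0.02 m/s); the robot touches nothing.
It fails at once if the pin is forced: more than 30 N between the linchpin and the drive unit with its spindle (contact force between linchpin and drive above 30 N).
It fails at once if a piping nozzle is moved by more than 20 mm (distance of any of nozzle, nozzle2 from where it was at the start of the episode above 0.02 m).
It also fails if it takes over 54 s, if anything falls off the work surface, if the arm or the gripper's body presses on something with over 40 N, if the wrist force passes 120 N, or if a joint passes its speed limit or range.

## Working session

There is one attempt and no reset: what is moved stays moved. The work goes in short steps, Python scripts to look and compute and a tool call to move; the robot and the scene stay as the last step left them, time stands still between calls to the robot, and variables do not carry over. Pictures are saved under pics/ and viewed, at most 10 in all, crops included, and the job is handed in when it is done.

Besides the shell and the picture viewer there is one more tool, called after "Request:" as name(argument=value, ...), one argument or row to a line, values as JSON. carry_out: Moves the arm, as the interface text tells. Scaled input: -1 to 1 covers 0.5 m each way for a shift and 2 pi rad each way for a turn. Its arguments: {"type":"object","properties":{"targets":{"type":"array"},"hand":{"type":"number"}},"required":["targets"]}

```bash
mkdir -p pics
cat > h.py <<'E'
import numpy as np,cv2
from cell import arm
def cloud(c):
    d=c["range_z"];K=c["K"];v,u=np.mgrid[:384,:512]
    P=np.stack([(u-K[0,2])/K[0,0]*d,-(v-K[1,2])/K[1,1]*d,-d,np.ones_like(d)],-1)
    return (P@c["cam_to_world"].T)[...,:3]
def save(n,im,s=1):
    cv2.imwrite("pics/"+n,cv2.resize(im[...,::-1],None,fx=s,fy=s,interpolation=cv2.INTER_CUBIC))
E
python3 - <<'E'
from h import *
for n in("top","side"):
    c=arm.camera(n);save(n+"0.png",c["frame"],1.5);np.savez(n+"0.npz",**c);print(n,c["K"].round(1).tolist(),c["cam_to_world"].round(3).tolist())
o=arm.observe();print(o)
E
```

```text
top [[419.6, 0.0, 257.5], [0.0, 419.6, 191.4], [0.0, 0.0, 1.0]] [[-0.016, 0.996, -0.092, 0.404], [-1.0, -0.015, 0.015, 0.048], [0.014, 0.093, 0.996, 1.052], [0.0, 0.0, 0.0, 1.0]]
side [[381.9, 0.0, 250.2], [0.0, 381.9, 196.3], [0.0, 0.0, 1.0]] [[0.793, 0.392, -0.466, 0.129], [-0.609, 0.536, -0.585, -0.432], [0.021, 0.748, 0.664, 0.636], [0.0, 0.0, 0.0, 1.0]]
{'time_s': 0.1, 'joint_pos': array([-67.27849102,  30.77217046,  -0.25266744,  88.1640641 ,
         0.15171402,  61.15222415,  -4.07975672]), 'qvel': array([-0.01292362, -0.12496475, -0.12747284, -0.22093919,  0.05670257,
        0.00720818, -0.05445475]), 'joint_torque': array([ 2.48671269e-03, -5.72075486e+01,  9.93771516e-01, -2.52230859e+01,
       -5.61628724e-02,  1.34227431e-02,  4.31961905e-05]), 'tool_pos': array([0.28995271, 0.58107516, 0.20314479]), 'tool_rot': array([[-8.94850519e-01,  4.46365621e-01, -5.30417946e-04],
       [ 4.46365904e-01,  8.94849368e-01, -1.44516424e-03],
       [-1.70427469e-04, -1.52996645e-03, -9.99998815e-01]]), 'contact_force': array([-0.74494741, -0.40823206, -0.41839588]), 'moment': array([ 0.06656523, -0.01084425,  0.04404481]), 'gripper_force': 0.0, 'width': 0.9993371044464483}
```

View pics/top0.png

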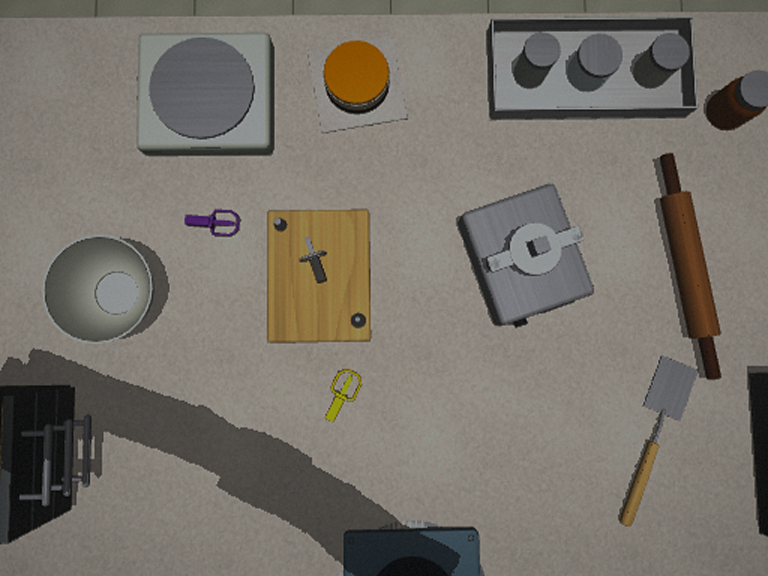

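View pics/side0.png

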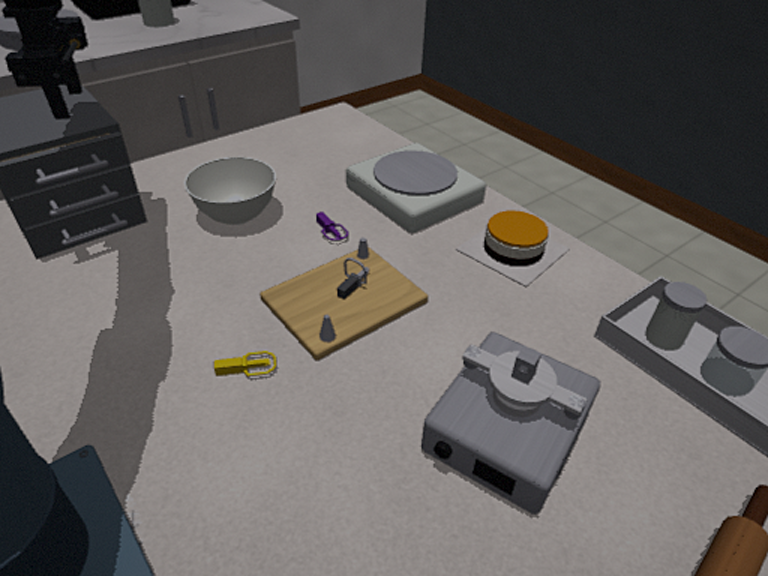

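The three look-alikes in the top view are purple (212,222), yellow (343,395) and grey steel on the board (313,260). The steel one fits the description: it's steel, lies on the board and has its ring standing up. The drive is at (535,250), with the spindle top at (540,246). Next I confirm this in one crop and measure.

Run:
```python
from h import *
T=dict(np.load("top0.npz"));S=dict(np.load("side0.npz"))
a=cv2.resize(T["frame"][145:205,185:245],(400,400),interpolation=cv2.INTER_CUBIC)
b=cv2.resize(S["frame"][160:220,205:265],(400,400),interpolation=cv2.INTER_CUBIC)
save("crop1.png",np.hstack([a,b]))
for n,c in(("top",T),("side",S)):
    P=cloud(c).reshape(-1,3);ok=c["range_z"].ravel()>0
    rgb=c["frame"].reshape(-1,3).astype(int)
    sat=rgb.max(1)-rgb.min(1)
    # board
    B=ok&(sat>50)&(np.abs(P[:,2]-.018)<.006)&(P[:,0]>.3)&(P[:,0]<.6)&(P[:,1]>0)&(P[:,1]<.3)&(rgb[:,0]>rgb[:,2]+50)&(rgb[:,1]>120)
    b=P[B];print(n,"board",cv2.minAreaRect(b[:,:2].astype(np.float32)),np.median(b[:,2]))
    # drive
    near=ok&(np.hypot(P[:,0]-.42,P[:,1]+.17)<.18)
    D=P[near&(abs(P[:,2]-.072)<.005)];print("box",len(D),cv2.minAreaRect(D[:,:2].astype(np.float32)),np.median(D[:,2]))
    D=P[near&(P[:,2]>.095)];h=np.histogram(D[:,2],np.arange(.095,.2,.004));print(h[0],h[1][0])
    zt=np.percentile(D[:,2],99)
    s=D[D[:,2]>zt-.006];print("spindle top",len(s),cv2.minAreaRect(s[:,:2].astype(np.float32)),np.median(s[:,2]))
    m=D[(D[:,2]<zt-.02)];print("carrier",len(m),m.mean(0),np.median(m[:,2]),cv2.minAreaRect(m[:,:2].astype(np.float32)))
    # pin: grey on board
    G=ok&(sat<40)&(P[:,2]>.024)&(P[:,0]>b[:,0].min()+.03)&(P[:,0]<b[:,0].max()-.02)&(P[:,1]>b[:,1].min()+.03)&(P[:,1]<b[:,1].max()-.03)
    g=P[G];print("pin",len(g));i=np.flatnonzero(G)
    print([(int(k%512),int(k//512),*(P[k]*1000).round().astype(int).tolist()) for k in i][::max(1,len(i)//70)])
```

```text
top board ((0.45004409551620483, 0.1439807116985321), (0.29971757531166077, 0.16088233888149261), 0.14335833489894867) 0.017402135548350905
box 2661 ((0.5328863263130188, -0.1948252022266388), (0.16060078144073486, 0.1581536829471588), 18.17703628540039) 0.07115897746453748
[  1   4   1  25 547 556  22   5   8   3   7   9   5  72  32   1   0   0
   0   0   0   0   0   0   0   0] 0.095
spindle top 106 ((0.5469701290130615, -0.19117595255374908), (0.021800586953759193, 0.022831805050373077), 18.353811264038086) 0.15015641924570666
carrier 1170 [ 0.54554404 -0.18866716  0.11500082] 0.11504175517141141 ((0.5466633439064026, -0.18996566534042358), (0.078118234872818, 0.14325354993343353), 40.742130279541016)
pin 203
[(204, 160, 578, 163, 34), (206, 160, 578, 158, 32), (205, 161, 576, 161, 28), (204, 162, 573, 163, 34), (206, 162, 573, 158, 32), (205, 163, 572, 161, 26), (207, 163, 571, 156, 31), (206, 164, 569, 158, 29), (205, 165, 566, 160, 31), (207, 165, 566, 156, 30), (206, 166, 563, 158, 36), (208, 166, 563, 153, 31), (207, 167, 561, 156, 30), (213, 167, 555, 138, 67), (215, 167, 556
[... 4347 characters left out ...]
240, 189, 553, 141, 26), (227, 190, 517, 144, 39), (230, 190, 524, 141, 38), (233, 190, 530, 137, 37), (236, 190, 538, 137, 33), (225, 191, 512, 146, 37), (228, 191, 517, 141, 38), (231, 191, 523, 136, 38), (234, 191, 531, 135, 35), (237, 191, 543, 140, 25), (227, 192, 512, 138, 39), (231, 192, 520, 131, 40), (234, 192, 530, 134, 33), (225, 193, 509, 141, 36), (228, 193, 513, 135, 37), (231, 193, 519, 130, 38), (234, 193, 531, 136, 28), (227, 194, 509, 133, 38), (230, 194, 515, 129, 38), (233, 194, 527, 134, 28), (226, 195, 509, 137, 32), (229, 195, 513, 130, 35), (232, 195, 523, 132, 28), (226, 196, 509, 138, 28), (229, 196, 514, 131, 30), (232, 196, 523, 133, 24), (229, 197, 514, 132, 26)]
```

View pics/crop1.png

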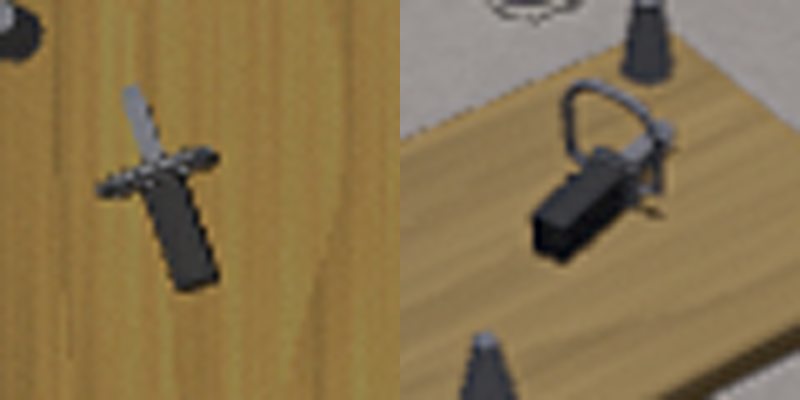

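The crop confirms the steel linchpin, ring upright, in both views: top crop (160,190), side crop (600,190). The nozzles stand at the board's corners. Next I fit the grip block and the shank axis more precisely.

```bash
cat >> h.py <<'E'
def pinfit(c,lo,hi,x0,y0,r=.05):
    """grip block top points in z band -> rect"""
    P=cloud(c).reshape(-1,3);rgb=c["frame"].reshape(-1,3).astype(int)
    m=(c["range_z"].ravel()>0)&(P[:,2]>lo)&(P[:,2]<hi)&(np.hypot(P[:,0]-x0,P[:,1]-y0)<r)&(rgb.max(1)-rgb.min(1)<40)
    return P[m]
def unproj(c,u,v,z):
    K=c["K"];M=c["cam_to_world"];d=M[:3,:3]@np.array([(u-K[0,2])/K[0,0],-(v-K[1,2])/K[1,1],-1]);o=M[:3,3];return o+d*(z-o[2])/d[2]
E
python3 - <<'E'
from h import *
for n,lo in(("top",.033),("side",.036)):
    c=dict(np.load(n+"0.npz"));P=pinfit(c,lo,.043,.522,.141,.026)
    q=P[P[:,0]<.545][:,:2];r=cv2.minAreaRect(q.astype(np.float32))
    mu=q.mean(0);w,v=np.linalg.eigh(np.cov(q.T));d=v[:,1]*np.sign(v[0,1])
    print(n,len(q),r,mu,np.degrees(np.arctan2(d[1],d[0])),np.median(P[:,2]))
    R=P=cloud(c).reshape(-1,3);m=(P[:,2]>.055)&(P[:,2]<.08)&(np.hypot(P[:,0]-.55,P[:,1]-.15)<.03)
    s=P[m];print(" ring hi",s.mean(0),s[:,2].max())
# pixel edges in top crop (scale 6.667 from (185,145))
T=dict(np.load("top0.npz"))
f=lambda a,b,z:unproj(T,185+a/6.667-.5,145+b/6.667-.5,z).round(4)
print("tip",f(130,88,.030),"shank at shoulder",f(154,158,.030))
print("grip back L,R",f(176,291,.038),f(217,281,.038),"front L,R",f(146,190,.038),f(182,175,.038))
E
```

```text
top 92 ((0.5277717709541321, 0.14362263679504395), (0.03525307774543762, 0.015278713777661324), 18.85040283203125) [0.52778251 0.14379946] 20.052600593730233 0.037047859799214766
 ring hi [0.54874322 0.14993275 0.06838014] 0.07423948858067664
side 70 ((0.5262017250061035, 0.14073552191257477), (0.03624981269240379, 0.01736513525247574), 14.876264572143555) [0.5262714  0.14093089] 19.144103011486013 0.03854780584527706
 ring hi [0.54843907 0.1476073  0.06715954] 0.074494492176157
tip [0.5843 0.1629 0.03  ] shank at shoulder [0.5581 0.1542 0.03  ]
grip back L,R [0.508  0.1457 0.038 ] [0.5114 0.1308 0.038 ] front L,R [0.5452 0.1564 0.038 ] [0.5505 0.1432 0.038 ]
```

Request:
carry_out(
  targets=[
    [0.0366, -0.0676, 0, 0, 0, 0.00977],
    [0.0366, -0.0676, 0, 0, 0, 0.00977],
    [0.0366, -0.0676, 0, 0, 0, 0.00977],
    [0.0366, -0.0676, 0, 0, 0, 0.00977],
    [0.0366, -0.0676, 0, 0, 0, 0.00977],
    [0.0366, -0.0676, 0, 0, 0, 0.00977],
    [0.0366, -0.0676, 0, 0, 0, 0.00977],
    [0.0366, -0.0676, 0, 0, 0, 0.00977],
    [0.0366, -0.0676, 0, 0, 0, 0.00977],
    [0.0366, -0.0676, 0, 0, 0, 0.00977],
    [0.0366, -0.0676, 0, 0, 0, 0.00977],
    [0.0366, -0.0676, 0, 0, 0, 0.00977],
    [0.0366, -0.0676, 0, 0, 0, 0.00977],
    [0, 0, 0, 0, 0, 0],
    [0, 0, 0, 0, 0, 0],
  ],
  hand=1,
)

```text
time_s: 1.35
tool_pos: [0.5288, 0.1393, 0.2036]
tool_rot: [[-0.946, -0.324, -0.0], [-0.324, 0.946, -0.001], [0.001, -0.001, -1.0]]
contact_force: [0.0, -0.2, -0.8]
width: 1.004
gripper_force: 0.0
```

Request:
carry_out(
  targets=[
    [-0.0026, 0.0064, -0.06, 0, 0, 0],
    [0, 0, -0.06, 0, 0, 0],
    [0, 0, -0.06, 0, 0, 0],
    [0, 0, -0.06, 0, 0, 0],
    [0, 0, -0.06, 0, 0, 0],
    [0, 0, -0.04, 0, 0, 0],
    [0, 0, -0.024, 0, 0, 0],
    [0, 0, 0, 0, 0, 0],
    [0, 0, 0, 0, 0, 0],
  ],
)

```text
time_s: 2.1
tool_pos: [0.5265, 0.1463, 0.022]
tool_rot: [[-0.944, -0.33, -0.001], [-0.33, 0.944, 0.0], [0.0, 0.0, -1.0]]
contact_force: [0.7, 0.1, 0.2]
width: 1.001
gripper_force: 0.0
```

Run:
```python
from h import *
for n in("side",):
    c=arm.camera(n);save("g1.png",c["frame"][140:240,170:300],5)
print(arm.observe()["tool_pos"])
```

```text
[0.52734648 0.1463089  0.0228526 ]
```

View pics/g1.png

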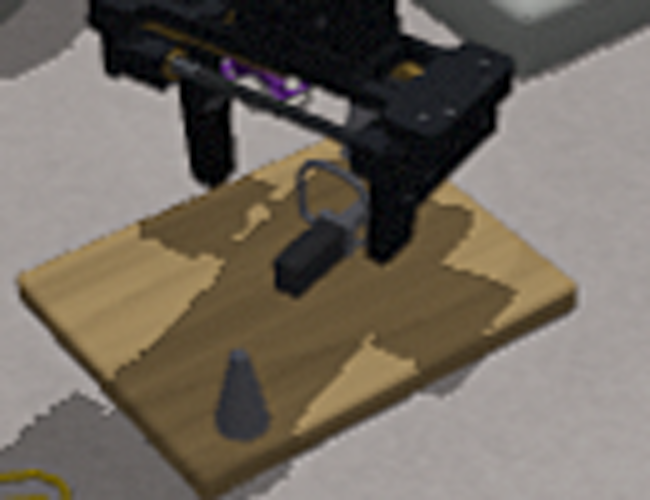

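The picture shows the fingers straddling the grip block at (310,255), with the ring clear and both nozzles clear. I centre by 3 mm and close.

Request:
carry_out(
  targets=[
    [0, -0.006, -0.002, 0, 0, 0],
    [0, 0, 0, 0, 0, 0],
    [0, 0, 0, 0, 0, 0],
    [0, 0, 0, 0, 0, 0],
    [0, 0, 0, 0, 0, 0],
    [0, 0, 0, 0, 0, 0],
    [0, 0, 0, 0, 0, 0],
    [0, 0, 0, 0, 0, 0],
    [0, 0, 0, 0, 0, 0],
    [0, 0, 0, 0, 0, 0],
    [0, 0, 0, 0, 0, 0],
    [0, 0, 0, 0, 0, 0],
  ],
  hand=-1,
)

```text
time_s: 3.15
tool_pos: [0.5268, 0.1424, 0.0209]
tool_rot: [[-0.944, -0.329, -0.0], [-0.329, 0.944, -0.0], [0.0, -0.0, -1.0]]
contact_force: [-0.7, -0.2, 0.4]
width: 0.115
gripper_force: 0.0
```

Request:
carry_out(
  targets=[
    [0, 0, 0, 0, 0, 0],
    [0, 0, 0, 0, 0, 0],
    [0, 0, 0, 0, 0, 0],
  ],
)

```text
time_s: 3.4
tool_pos: [0.5268, 0.1424, 0.0209]
tool_rot: [[-0.944, -0.329, -0.0], [-0.329, 0.944, 0.0], [0.0, 0.0, -1.0]]
contact_force: [0.7, 0.6, -1.0]
width: 0.005
gripper_force: 0.0
```

Run:
```python
from h import *
c=arm.camera("side");save("g2.png",c["frame"][140:240,170:300],5)
o=arm.observe();print(o["tool_pos"],o["width"],o["gripper_force"])
```

```text
[0.52680774 0.14241459 0.02091064] 0.005657416011100986 0.0
```

View pics/g2.png

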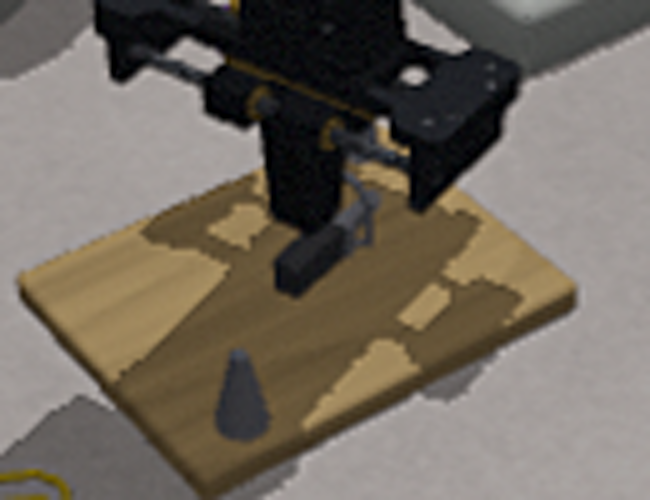

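Run:
```python
from h import *
for n in("side","top"):
    c=arm.camera(n);np.savez(n+"1.npz",**c);P=cloud(c)
    M=np.linalg.inv(c["cam_to_world"]);K=c["K"]
    for p in([.5268,.1424,.0209],[.5268,.1424,.04],[.5268,.1424,.06]):
        q=(M@np.r_[p,1])[:3];print(n,p,(K[0,0]*q[0]/-q[2]+K[0,2]).round(1),(-K[1,1]*q[1]/-q[2]+K[1,2]).round(1))
    if n=="side":
        for v in range(172,200,2):print(v,[(u,*(P[v,u]*1000).round().astype(int).tolist()) for u in range(224,242,4)])
    else:
        s=P[(P[...,2]>.025)&(P[...,2]<.06)&(abs(P[...,0]-.53)<.06)&(abs(P[...,1]-.145)<.03)];print(len(s))
```

```text
side [0.5268, 0.1424, 0.0209] 230.9 194.4
side [0.5268, 0.1424, 0.04] 230.8 188.4
side [0.5268, 0.1424, 0.06] 230.7 182.0
172 [(224, 513, 149, 92), (228, 517, 138, 97), (232, 520, 127, 103), (236, 528, 122, 102), (240, 599, 203, 18)]
174 [(224, 512, 148, 87), (228, 519, 141, 89), (232, 521, 128, 96), (236, 529, 124, 95), (240, 594, 196, 19)]
176 [(224, 512, 148, 81), (228, 518, 139, 84), (232, 521, 128, 91), (236, 530, 125, 88), (240, 550, 136, 72)]
178 [(224, 513, 150, 74), (228, 518, 140, 78), (232, 521, 128, 84), (236, 531, 127, 80), (240, 584, 183, 19)]
180 [(224, 514, 151, 67), (228, 517, 139, 73), (232, 521, 128, 78), (236, 531, 126, 75), (240, 580, 177, 18)]
182 [(224, 513, 150, 61), (228, 517, 140, 66), (232, 520, 127, 74), (236, 532, 128, 67), (240, 564, 156, 33)]
184 [(224, 537, 186, 20), (228, 518, 140, 60), (232, 520, 127, 68), (236, 548, 150, 38), (240, 556, 144, 39)]
186 [(224, 532, 180, 20), (228, 541, 175, 18), (232, 519, 127, 62), (236, 543, 144, 39), (240, 553, 140, 36)]
188 [(224, 529, 175, 18), (228, 536, 168, 19), (232, 532, 144, 38), (236, 540, 139, 38), (240, 554, 142, 28)]
190 [(224, 525, 169, 18), (228, 519, 143, 39), (232, 525, 135, 41), (236, 539, 138, 32), (240, 554, 141, 22)]
192 [(224, 521, 164, 17), (228, 515, 137, 39), (232, 523, 132, 38), (236, 539, 139, 25), (240, 552, 139, 19)]
194 [(224, 515, 155, 20), (228, 513, 134, 35), (232, 523, 132, 31), (236, 540, 139, 18), (240, 547, 133, 18)]
196 [(224, 511, 148, 20), (228, 511, 132, 31), (232, 523, 133, 25), (236, 536, 133, 17), (240, 129, -432, 636)]
198 [(224, 508, 145, 17), (228, 512, 133, 24), (232, 522, 131, 20), (236, 530, 125, 20), (240, 538, 121, 19)]
top [0.5268, 0.1424, 0.0209] 212.9 181.2
top [0.5268, 0.1424, 0.04] 212.1 180.3
top [0.5268, 0.1424, 0.06] 211.3 179.3
0
```

Depth shows the fingertips really end at about z = 0.058, although the reported TCP z is 0.021. They closed above the block, and x and y agree. I trust the cameras here: open, go down 30 mm and measure again.

Request:
carry_out(
  targets=[
    [0, 0, 0, 0, 0, 0],
    [0, 0, 0, 0, 0, 0],
    [0, 0, 0, 0, 0, 0],
    [0, 0, 0, 0, 0, 0],
    [0, 0, 0, 0, 0, 0],
    [0, 0, 0, 0, 0, 0],
    [0, 0, 0, 0, 0, 0],
    [0, 0, 0, 0, 0, 0],
    [0, 0, -0.02, 0, 0, 0],
    [0, 0, -0.02, 0, 0, 0],
    [0, 0, -0.01, 0, 0, 0],
    [0, 0, -0.01, 0, 0, 0],
    [0, 0, 0, 0, 0, 0],
  ],
  hand=0.4,
)

```text
time_s: 4.63
tool_pos: [0.5257, 0.1421, -0.0106]
tool_rot: [[-0.944, -0.329, -0.002], [-0.329, 0.944, -0.001], [0.002, 0.0, -1.0]]
contact_force: [0.0, -0.2, -0.2]
width: 0.7
gripper_force: 0.0
```

Run:
```python
from h import *
c=arm.camera("side");P=cloud(c);np.savez("side2.npz",**c)
o=arm.observe();print(o["tool_pos"],o["width"],o["contact_force"])
g=c["frame"].astype(int);dark=(g.max(2)<75)&(c["range_z"]>0)
m=dark&(P[...,2]>.02)&(P[...,2]<.12)&(np.hypot(P[...,0]-.527,P[...,1]-.142)<.1)
for u in range(205,262,3):
    v=np.flatnonzero(m[:,u]); 
    if len(v):print(u,v[-1],(P[v[-1],u]*1000).round().tolist(),(P[v[-3],u]*1000).round().tolist() if len(v)>3 else "")
save("g3.png",c["frame"][140:240,170:300],5)
```

```text
[ 0.52617274  0.14223207 -0.00992421] 0.6957804370013262 [-0.23664871  0.34560918  0.24669947]
205 170 [479.0, 175.0, 97.0] [478.0, 173.0, 105.0]
208 171 [481.0, 166.0, 99.0] [482.0, 167.0, 103.0]
211 170 [491.0, 169.0, 96.0] [490.0, 168.0, 102.0]
214 188 [501.0, 177.0, 30.0] [502.0, 178.0, 35.0]
217 190 [506.0, 171.0, 26.0] [506.0, 172.0, 32.0]
220 189 [513.0, 169.0, 27.0] [514.0, 171.0, 32.0]
223 173 [501.0, 135.0, 103.0] 
226 198 [509.0, 138.0, 22.0] [509.0, 138.0, 28.0]
229 199 [512.0, 130.0, 23.0] [513.0, 130.0, 29.0]
232 196 [523.0, 132.0, 25.0] [523.0, 133.0, 31.0]
235 194 [536.0, 138.0, 21.0] [535.0, 137.0, 28.0]
238 191 [547.0, 141.0, 22.0] [548.0, 142.0, 27.0]
241 201 [529.0, 104.0, 26.0] [529.0, 104.0, 32.0]
244 200 [532.0, 96.0, 33.0] [530.0, 94.0, 42.0]
247 197 [542.0, 98.0, 36.0] [542.0, 98.0, 43.0]
250 186 [525.0, 67.0, 100.0] [525.0, 66.0, 106.0]
253 193 [520.0, 49.0, 94.0] [521.0, 50.0, 99.0]
256 191 [533.0, 55.0, 90.0] [530.0, 52.0, 99.0]
259 188 [543.0, 57.0, 92.0] [542.0, 56.0, 99.0]
```

View pics/g3.png

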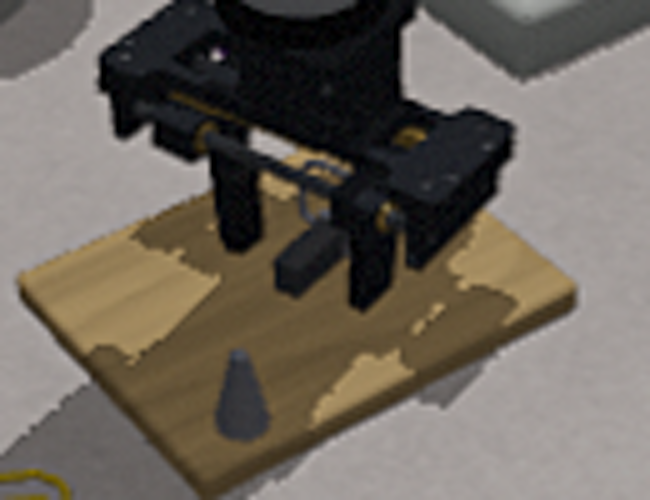

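The picture shows both fingers beside the block, with real tips about 26 mm up (reported z + 36 mm). The ring stands free below the body. Down 4 mm and close.

Request:
carry_out(
  targets=[
    [0, 0, -0.004, 0, 0, 0],
    [0, 0, -0.004, 0, 0, 0],
    [0, 0, 0, 0, 0, 0],
    [0, 0, 0, 0, 0, 0],
    [0, 0, 0, 0, 0, 0],
    [0, 0, 0, 0, 0, 0],
    [0, 0, 0, 0, 0, 0],
    [0, 0, 0, 0, 0, 0],
    [0, 0, 0, 0, 0, 0],
    [0, 0, 0, 0, 0, 0],
    [0, 0, 0, 0, 0, 0],
    [0, 0, 0, 0, 0, 0],
  ],
  hand=-1,
)

```text
time_s: 5.68
tool_pos: [0.5269, 0.1425, -0.0129]
tool_rot: [[-0.944, -0.329, 0.0], [-0.329, 0.944, 0.0], [-0.0, 0.0, -1.0]]
contact_force: [-1.1, 0.2, 2.2]
width: 0.178
gripper_force: 30.0
```

Gripped: 15.7 mm, 30 N. I lift and carry the pin above the spindle.

Request:
carry_out(
  targets=[
    [0, 0, 0.03, 0, 0, 0],
    [0, 0, 0.06, 0, 0, 0],
    [0, 0, 0.06, 0, 0, 0],
    [0, 0, 0.06, 0, 0, 0],
    [0, 0, 0.06, 0, 0, 0],
    [-0.0041, -0.0696, 0.03, 0, 0, 0],
    [-0.0041, -0.0696, 0, 0, 0, -0.0014],
    [-0.0041, -0.0696, 0, 0, 0, -0.0014],
    [-0.0041, -0.0696, 0, 0, 0, 0],
    [-0.0041, -0.0696, 0, 0, 0, 0],
    [-0.0041, -0.0696, 0, 0, 0, 0],
    [-0.0041, -0.0696, 0, 0, 0, 0],
    [-0.0041, -0.0696, 0, 0, 0, 0],
    [-0.0041, -0.0696, 0, 0, 0, 0],
    [-0.0041, -0.0696, 0, 0, 0, 0],
    [0, 0, 0, 0, 0, 0],
    [0, 0, 0, 0, 0, 0],
    [0, 0, 0, 0, 0, 0],
  ],
)

```text
time_s: 7.18
tool_pos: [0.5059, -0.2049, 0.1365]
tool_rot: [[-0.95, -0.312, -0.001], [-0.312, 0.95, 0.001], [0.001, 0.001, -1.0]]
contact_force: [0.5, 0.2, -2.0]
width: 0.175
gripper_force: 30.0
```

Run:
```python
from h import *
c=arm.camera("side");np.savez("side3.npz",**c)
t=arm.camera("top");np.savez("top3.npz",**t)
o=arm.observe();print(o["tool_pos"],o["width"],o["contact_force"],o["moment"],o["tool_rot"][:,1])
a=cv2.resize(c["frame"][195:285,300:390],(400,400),interpolation=cv2.INTER_CUBIC)
b=cv2.resize(t["frame"][130:200,320:390],(400,400),interpolation=cv2.INTER_CUBIC)
save("s1.png",np.hstack([a,b]))
```

```text
[ 0.50640798 -0.20382939  0.13666338] 0.1805965907497723 [-0.63452814  0.21483858 -1.66671431] [0.08165532 0.03981271 0.04963389] [-0.31451958  0.94925041  0.0010483 ]
```

View pics/s1.png

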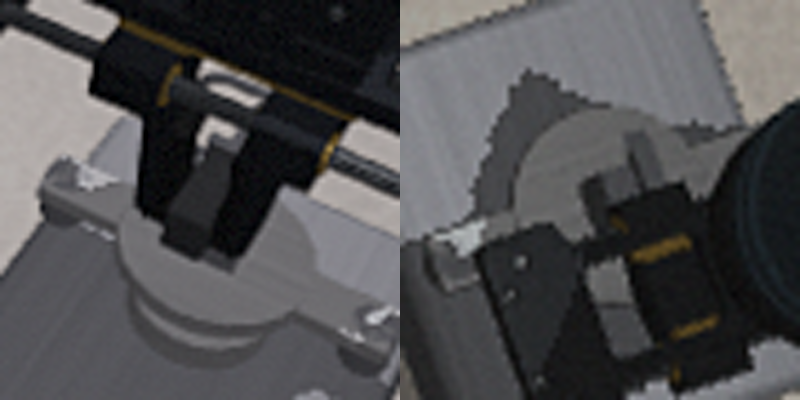

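The view shows the pin held level with its ring up at crop (235,80), and the shank over the spindle at crop (620,180). From depth I check the lateral offset between shank and spindle, and the pitch.

Run:
```python
from h import *
u=np.array([np.cos(np.radians(18.3)),np.sin(np.radians(18.3))]);w=np.array([-u[1],u[0]]);tc=np.array([.5061,-.2046])
for n in("top","side"):
    c=dict(np.load(n+"3.npz"));P=cloud(c);q=P[...,:2]-tc
    X,Y,Z=q@u*1e3,q@w*1e3,P[...,2]*1e3
    m=(X>25)&(X<62)&(abs(Y)<20)&(Z>140)
    vs,us=np.nonzero(m)
    print(n,[(int(a),int(b),round(float(X[b,a])),round(float(Y[b,a]),1),round(float(Z[b,a]))) for a,b in zip(us,vs)])
    c0=dict(np.load(n+"0.npz"));P=cloud(c0);s=P[(np.hypot(P[...,0]-.547,P[...,1]+.192)<.025)&(P[...,2]>.143)];z=np.median(s[:,2]);s=s[abs(s[:,2]-z)<.006]
    r=cv2.minAreaRect(s[:,:2].astype(np.float32));d=np.array(r[0])-tc;print("spindle X,Y",d@u*1e3,d@w*1e3,z,r)
```

```text
top [(419, 109, 62, 8.2, 507), (420, 109, 61, 9.7, 513), (421, 109, 60, 10.4, 517), (422, 109, 59, 10.9, 520), (423, 109, 58, 10.5, 522), (424, 109, 57, 10.4, 524), (425, 109, 58, 6.4, 519), (418, 110, 61, 8.9, 505), (419, 110, 60, 10.1, 510), (420, 110, 59, 10.4, 513), (421, 110, 58, 11.8, 519), (422, 110, 57, 12.3, 522), (423, 110, 56, 13.3, 527), (424, 110, 56, 12.1, 527), (425, 110, 55, 10.6, 526), (426, 110, 55, 8.3, 524), (427, 110, 55, 6.4, 523), (428, 110, 54, 5.1, 523), (417, 111, 61, 8.6, 501), (418, 111, 60, 10.3, 507), (419, 111, 59, 11.1, 511), (420, 111, 58, 12.4, 516), (421, 111, 57, 12.7, 519), (422, 111, 56, 12.8, 522), (423, 111, 55, 12.8, 525), (424, 111, 54, 12.9, 527), (425, 111, 53, 13.0, 530), (426, 111, 53, 10.7, 528), (427, 111, 53, 9.6, 528), (428, 111, 53, 7.4, 526), (429, 111, 52, 5.8, 526), (430, 111, 53, 2.3, 521), (431, 111, 52, 0.3, 519), (415, 112, 62, 8.2, 493), (416, 112, 60, 10.3, 500), (417, 112, 59, 11.1, 505), (418, 112, 58, 11.0, 507), (419, 112, 57, 11.7, 511), (420, 112, 56, 12.4, 515), (421, 112, 55, 13.9, 521), (422, 112, 54, 14.7, 525), (4
[... 14990 characters left out ...]
7, 225, 27, 8.8, 188), (348, 225, 27, 7.3, 189), (349, 225, 27, 5.8, 189), (353, 225, 37, 1.8, 183), (354, 225, 41, 0.9, 181), (355, 225, 39, -1.1, 184), (349, 226, 25, 4.9, 189), (350, 226, 28, 4.0, 187), (351, 226, 28, 2.4, 188), (352, 226, 34, 2.3, 183), (353, 226, 36, 1.1, 182), (354, 226, 36, -0.5, 183), (348, 227, 25, 6.1, 186), (349, 227, 25, 4.5, 187), (350, 227, 26, 3.0, 187), (351, 227, 26, 1.5, 188), (352, 227, 26, 0.1, 188), (353, 227, 30, -0.8, 186), (354, 227, 28, -2.6, 188), (345, 229, 26, 10.1, 178)]
spindle X,Y 42.535448760321806 -1.552583742775681 0.15131850030562352 ((0.5469717383384705, -0.1927182525396347), (0.02413417585194111, 0.022023295983672142), 19.264917373657227)
```

Request:
carry_out(
  targets=[
    [0.0007, -0.002, -0.01, 0, 0, 0],
    [0, 0, -0.015, 0, 0, 0],
    [0, 0, -0.01, 0, 0, 0],
    [0, 0, -0.003, 0, 0, 0],
    [0, 0, 0, 0, 0, 0],
    [0, 0, 0, 0, 0, 0],
    [0, 0, 0, 0, 0, 0],
  ],
)

```text
time_s: 7.87
tool_pos: [0.5068, -0.2066, 0.118]
tool_rot: [[-0.95, -0.312, 0.0], [-0.312, 0.95, -0.0], [-0.0, -0.0, -1.0]]
contact_force: [0.4, -0.0, -1.4]
width: 0.18
gripper_force: 30.0
```

Request:
carry_out(
  targets=[
    [0, 0, -0.002, 0, 0, 0],
    [0, 0, 0, 0, 0, 0],
    [0, 0, 0, 0, 0, 0],
  ],
)

```text
time_s: 8.12
tool_pos: [0.5067, -0.2066, 0.117]
tool_rot: [[-0.95, -0.312, 0.0], [-0.312, 0.95, -0.0], [-0.0, -0.0, -1.0]]
contact_force: [0.9, 0.3, -1.5]
width: 0.182
gripper_force: 30.0
```

Request:
carry_out(
  targets=[
    [0, 0, -0.002, 0, 0, 0],
    [0, 0, 0, 0, 0, 0],
    [0, 0, 0, 0, 0, 0],
  ],
)

```text
time_s: 8.37
tool_pos: [0.5066, -0.2066, 0.1159]
tool_rot: [[-0.95, -0.312, 0.0], [-0.312, 0.95, 0.0], [-0.0, 0.0, -1.0]]
contact_force: [-0.8, -0.8, -1.2]
width: 0.178
gripper_force: 30.0
```

Request:
carry_out(
  targets=[
    [0, 0, -0.002, 0, 0, 0],
    [0, 0, 0, 0, 0, 0],
    [0, 0, 0, 0, 0, 0],
  ],
)

```text
time_s: 8.62
tool_pos: [0.5066, -0.2066, 0.1149]
tool_rot: [[-0.95, -0.312, -0.0], [-0.312, 0.95, 0.0], [0.0, 0.0, -1.0]]
contact_force: [0.5, 0.1, -2.2]
width: 0.179
gripper_force: 30.0
```

Request:
carry_out(
  targets=[
    [0, 0, -0.001, 0, 0, 0],
    [0, 0, 0, 0, 0, 0],
    [0, 0, 0, 0, 0, 0],
  ],
)

```text
time_s: 8.87
tool_pos: [0.5066, -0.2066, 0.1144]
tool_rot: [[-0.95, -0.312, -0.0], [-0.312, 0.95, 0.0], [0.0, 0.0, -1.0]]
contact_force: [-0.2, 0.6, -1.3]
width: 0.182
gripper_force: 30.0
```

Request:
carry_out(
  targets=[
    [0, 0, -0.001, 0, 0, 0],
    [0, 0, 0, 0, 0, 0],
    [0, 0, 0, 0, 0, 0],
  ],
)

```text
time_s: 9.12
tool_pos: [0.5067, -0.2066, 0.114]
tool_rot: [[-0.95, -0.312, 0.0], [-0.312, 0.95, -0.0], [-0.0, -0.0, -1.0]]
contact_force: [-0.5, -0.3, 0.0]
width: 0.174
gripper_force: 30.0
```

Request:
carry_out(
  targets=[
    [0, 0, -0.001, 0, 0, 0],
    [0, 0, 0, 0, 0, 0],
    [0, 0, 0, 0, 0, 0],
  ],
)

```text
time_s: 9.37
tool_pos: [0.5067, -0.2067, 0.1138]
tool_rot: [[-0.95, -0.312, 0.0], [-0.312, 0.95, -0.0], [-0.0, -0.0, -1.0]]
contact_force: [-2.6, 1.2, 2.3]
width: 0.175
gripper_force: 30.0
```

Request:
carry_out(
  targets=[
    [0, 0, -0.001, 0, 0, 0],
    [0, 0, 0, 0, 0, 0],
    [0, 0, 0, 0, 0, 0],
  ],
)

```text
time_s: 9.62
tool_pos: [0.5067, -0.2066, 0.1133]
tool_rot: [[-0.95, -0.312, 0.0], [-0.312, 0.95, -0.0], [-0.0, -0.0, -1.0]]
contact_force: [-3.6, 0.2, 6.7]
width: 0.179
gripper_force: 30.0
```

Contact with the top is at TCP z ≈ 0.1141, so the hole is at 0.0971. Now I feel one side of the spindle to centre laterally.

Request:
carry_out(
  targets=[
    [0, 0, 0.012, 0, 0, 0],
    [-0.0057, 0.0171, 0, 0, 0, 0],
    [-0.0056, 0.0171, 0, 0, 0, 0],
    [0, 0, -0.012, 0, 0, 0],
    [0, 0, -0.014, 0, 0, 0],
    [0, 0, 0, 0, 0, 0],
    [0.0006, -0.0019, 0, 0, 0, 0],
    [0, 0, 0, 0, 0, 0],
    [0, 0, 0, 0, 0, 0],
  ],
)

```text
time_s: 10.37
tool_pos: [0.5014, -0.1909, 0.1059]
tool_rot: [[-0.95, -0.312, 0.0], [-0.312, 0.95, -0.0], [-0.0, -0.0, -1.0]]
contact_force: [-0.2, -0.1, -1.5]
width: 0.177
gripper_force: 30.0
```

Request:
carry_out(
  targets=[
    [0.0006, -0.0019, 0, 0, 0, 0],
    [0, 0, 0, 0, 0, 0],
    [0, 0, 0, 0, 0, 0],
  ],
)

```text
time_s: 10.62
tool_pos: [0.5016, -0.1911, 0.1059]
tool_rot: [[-0.95, -0.313, -0.0], [-0.313, 0.95, 0.0], [0.0, 0.0, -1.0]]
contact_force: [-1.4, 1.3, -0.9]
width: 0.177
gripper_force: 30.0
```

Request:
carry_out(
  targets=[
    [0.0003, -0.0009, 0, 0, 0, 0],
    [0, 0, 0, 0, 0, 0],
    [0, 0, 0, 0, 0, 0],
  ],
)

```text
time_s: 10.87
tool_pos: [0.5016, -0.1912, 0.1059]
tool_rot: [[-0.95, -0.313, -0.0], [-0.313, 0.95, 0.001], [0.0, 0.001, -1.0]]
contact_force: [-0.9, 3.8, 0.6]
width: 0.174
gripper_force: 30.0
```

Request:
carry_out(
  targets=[
    [0.0003, -0.001, 0, 0, 0, 0],
    [0, 0, 0, 0, 0, 0],
    [0, 0, 0, 0, 0, 0],
  ],
)

```text
time_s: 11.12
tool_pos: [0.5016, -0.1913, 0.1058]
tool_rot: [[-0.95, -0.313, -0.001], [-0.313, 0.95, 0.001], [0.0, 0.001, -1.0]]
contact_force: [-2.8, 5.1, 1.5]
width: 0.178
gripper_force: 30.0
```

Request:
carry_out(
  targets=[
    [-0.0006, 0.0019, 0, 0, 0, 0],
    [0, 0, 0.028, 0, 0, 0],
    [0.01, -0.0304, 0, 0, 0, 0],
    [0.0101, -0.0303, 0, 0, 0, 0],
    [0, 0, 0, 0, 0, 0],
    [0, 0, -0.014, 0, 0, 0],
    [0, 0, -0.014, 0, 0, 0],
    [0, 0, 0, 0, 0, 0],
    [-0.0006, 0.0019, 0, 0, 0, 0],
    [0, 0, 0, 0, 0, 0],
    [0, 0, 0, 0, 0, 0],
  ],
)

```text
time_s: 12.03
tool_pos: [0.5114, -0.2203, 0.106]
tool_rot: [[-0.95, -0.313, 0.0], [-0.313, 0.95, 0.0], [-0.0, 0.0, -1.0]]
contact_force: [0.4, -0.7, -1.5]
width: 0.179
gripper_force: 30.0
```

Request:
carry_out(
  targets=[
    [-0.0003, 0.0009, 0, 0, 0, 0],
    [0, 0, 0, 0, 0, 0],
    [0, 0, 0, 0, 0, 0],
  ],
)

```text
time_s: 12.28
tool_pos: [0.5113, -0.2203, 0.1061]
tool_rot: [[-0.95, -0.312, 0.0], [-0.312, 0.95, -0.0], [-0.0, -0.0, -1.0]]
contact_force: [-0.2, 0.1, -2.0]
width: 0.18
gripper_force: 30.0
```

Request:
carry_out(
  targets=[
    [-0.0003, 0.001, 0, 0, 0, 0],
    [0, 0, 0, 0, 0, 0],
    [0, 0, 0, 0, 0, 0],
  ],
)

```text
time_s: 12.53
tool_pos: [0.511, -0.2198, 0.1059]
tool_rot: [[-0.95, -0.312, 0.0], [-0.312, 0.95, 0.0], [-0.0, -0.0, -1.0]]
contact_force: [-0.2, 0.0, -2.2]
width: 0.179
gripper_force: 30.0
```

Request:
carry_out(
  targets=[
    [-0.0003, 0.0009, 0, 0, 0, 0],
    [0, 0, 0, 0, 0, 0],
    [0, 0, 0, 0, 0, 0],
  ],
)

```text
time_s: 12.78
tool_pos: [0.511, -0.2195, 0.106]
tool_rot: [[-0.95, -0.312, 0.0], [-0.312, 0.95, -0.0], [-0.0, -0.0, -1.0]]
contact_force: [-0.4, -0.4, -2.4]
width: 0.174
gripper_force: 30.0
```

Request:
carry_out(
  targets=[
    [-0.0003, 0.001, 0, 0, 0, 0],
    [0, 0, 0, 0, 0, 0],
    [0, 0, 0, 0, 0, 0],
  ],
)

```text
time_s: 13.03
tool_pos: [0.5109, -0.2194, 0.106]
tool_rot: [[-0.95, -0.312, 0.0], [-0.312, 0.95, -0.001], [-0.0, -0.001, -1.0]]
contact_force: [0.1, -1.9, -1.9]
width: 0.18
gripper_force: 30.0
```

Request:
carry_out(
  targets=[
    [-0.0003, 0.0009, 0, 0, 0, 0],
    [0, 0, 0, 0, 0, 0],
    [0, 0, 0, 0, 0, 0],
  ],
)

```text
time_s: 13.28
tool_pos: [0.5108, -0.2193, 0.106]
tool_rot: [[-0.95, -0.312, 0.001], [-0.312, 0.95, -0.001], [-0.0, -0.001, -1.0]]
contact_force: [1.5, -4.7, -3.1]
width: 0.177
gripper_force: 30.0
```

Request:
carry_out(
  targets=[
    [-0.0003, 0.001, 0, 0, 0, 0],
    [0, 0, 0, 0, 0, 0],
    [0, 0, 0, 0, 0, 0],
  ],
)

```text
time_s: 13.53
tool_pos: [0.5108, -0.2192, 0.1061]
tool_rot: [[-0.95, -0.311, 0.001], [-0.311, 0.95, -0.001], [-0.001, -0.002, -1.0]]
contact_force: [1.8, -5.9, -3.7]
width: 0.179
gripper_force: 30.0
```

Contacts at −13.5 and +16.3 mm put the spindle centre at +1.4 mm. The gap sum of 29.8 matches 30, so the yaw is good. I back off along the hole and line up.

Request:
carry_out(
  targets=[
    [0.0019, -0.0057, 0, 0, 0, 0],
    [-0.0323, -0.0107, 0, 0, 0, 0],
    [-0.0323, -0.0107, 0, 0, 0, 0],
    [0, 0, 0, 0, 0, 0],
    [-0.0102, 0.0312, -0.0178, 0, 0, 0],
    [0, 0, 0, 0, 0, 0],
    [0, 0, 0, 0, 0, 0],
    [0, 0, 0, 0, 0, 0],
    [0, 0, 0, 0, 0, 0],
  ],
)

```text
time_s: 14.28
tool_pos: [0.4747, -0.2163, 0.0974]
tool_rot: [[-0.95, -0.313, 0.001], [-0.313, 0.95, -0.0], [-0.001, -0.001, -1.0]]
contact_force: [0.4, 0.1, -1.3]
width: 0.178
gripper_force: 30.0
```

Run:
```python
from h import *
c=arm.camera("side");t=arm.camera("top");np.savez("side4.npz",**c);np.savez("top4.npz",**t)
o=arm.observe();print(o["tool_pos"],o["contact_force"],o["moment"],o["tool_rot"][:,1])
a=cv2.resize(c["frame"][200:280,305:385],(400,400),interpolation=cv2.INTER_CUBIC)
b=cv2.resize(t["frame"][140:200,330:390],(400,400),interpolation=cv2.INTER_CUBIC)
save("s2.png",np.hstack([a,b]))
```

```text
[ 0.47448451 -0.21635177  0.09730205] [ 0.14231753 -0.10039338 -1.96654946] [0.09365644 0.00894908 0.00874118] [-3.12089930e-01  9.50052435e-01 -4.96562489e-04]
```

View pics/s2.png

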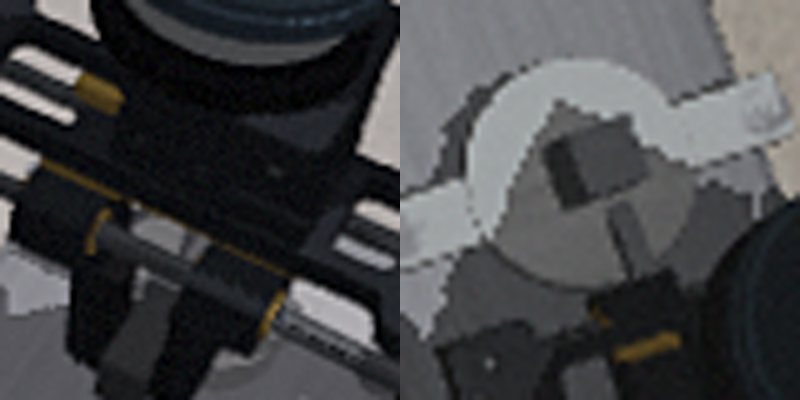

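The shank is lined up in front of the spindle face, tip at right crop (615,205). I advance gently in checked steps.

Request:
carry_out(
  targets=[
    [-0.0003, 0.0008, -0.0004, 0, 0, 0],
    [0.0057, 0.0019, 0, 0, 0, 0],
    [0.0057, 0.0019, 0, 0, 0, 0],
    [0, 0, 0, 0, 0, 0],
    [0, 0, 0, 0, 0, 0],
  ],
)

```text
time_s: 14.8
tool_pos: [0.4799, -0.2134, 0.0968]
tool_rot: [[-0.95, -0.313, 0.0], [-0.313, 0.95, 0.0], [-0.0, 0.0, -1.0]]
contact_force: [-0.8, 0.3, -1.5]
width: 0.178
gripper_force: 30.0
```

Request:
carry_out(
  targets=[
    [0.0038, 0.0013, 0, 0, 0, 0],
    [0.0038, 0.0012, 0, 0, 0, 0],
    [0, 0, 0, 0, 0, 0],
    [0, 0, 0, 0, 0, 0],
  ],
)

```text
time_s: 15.13
tool_pos: [0.4835, -0.2123, 0.0968]
tool_rot: [[-0.95, -0.313, 0.0], [-0.313, 0.95, 0.0], [-0.0, -0.0, -1.0]]
contact_force: [-0.1, 0.3, -1.0]
width: 0.18
gripper_force: 30.0
```

Request:
carry_out(
  targets=[
    [0.0038, 0.0013, 0, 0, 0, 0],
    [0.0038, 0.0012, 0, 0, 0, 0],
    [0, 0, 0, 0, 0, 0],
  ],
)

```text
time_s: 15.38
tool_pos: [0.4877, -0.2108, 0.0969]
tool_rot: [[-0.95, -0.313, 0.0], [-0.313, 0.95, 0.0], [-0.0, -0.0, -1.0]]
contact_force: [0.0, 0.4, -0.7]
width: 0.18
gripper_force: 30.0
```

Request:
carry_out(
  targets=[
    [0.0057, 0.0019, 0, 0, 0, 0],
    [0.0057, 0.0019, 0, 0, 0, 0],
    [0.0057, 0.0019, 0, 0, 0, 0],
    [0, 0, 0, 0, 0, 0],
    [0, 0, 0, 0, 0, 0],
  ],
)

```text
time_s: 15.8
tool_pos: [0.4959, -0.2081, 0.0968]
tool_rot: [[-0.95, -0.313, 0.0], [-0.313, 0.95, 0.0], [-0.0, 0.0, -1.0]]
contact_force: [-1.0, 0.7, -2.0]
width: 0.178
gripper_force: 30.0
```

Request:
carry_out(
  targets=[
    [0.0057, 0.0019, 0, 0, 0, 0],
    [0.0057, 0.0019, 0, 0, 0, 0],
    [0.0057, 0.0019, 0, 0, 0, 0],
    [0, 0, 0, 0, 0, 0],
    [0, 0, 0, 0, 0, 0],
  ],
)

```text
time_s: 16.22
tool_pos: [0.5045, -0.2052, 0.0968]
tool_rot: [[-0.95, -0.313, 0.0], [-0.313, 0.95, 0.0], [-0.0, 0.0, -1.0]]
contact_force: [-0.7, 0.5, -2.0]
width: 0.178
gripper_force: 30.0
```

Request:
carry_out(
  targets=[
    [0.0038, 0.0013, 0, 0, 0, 0],
    [0, 0, 0, 0, 0, 0],
    [0, 0, 0, 0, 0, 0],
  ],
)

```text
time_s: 16.47
tool_pos: [0.5062, -0.2047, 0.0968]
tool_rot: [[-0.95, -0.312, 0.0], [-0.312, 0.95, -0.0], [-0.0, -0.0, -1.0]]
contact_force: [-0.8, 0.2, -1.8]
width: 0.176
gripper_force: 30.0
```

Request:
carry_out(
  targets=[
    [0.0019, 0.0006, 0, 0, 0, 0],
    [0, 0, 0, 0, 0, 0],
    [0, 0, 0, 0, 0, 0],
  ],
)

```text
time_s: 16.72
tool_pos: [0.5071, -0.2044, 0.0968]
tool_rot: [[-0.95, -0.312, 0.0], [-0.312, 0.95, 0.0], [-0.0, -0.0, -1.0]]
contact_force: [-0.4, -0.3, -1.3]
width: 0.176
gripper_force: 30.0
```

Sliding in freely. I continue in 1 mm steps to feel the shoulder.

Request:
carry_out(
  targets=[
    [0.0038, 0.0012, 0, 0, 0, 0],
    [0, 0, 0, 0, 0, 0],
    [0, 0, 0, 0, 0, 0],
  ],
)

```text
time_s: 16.97
tool_pos: [0.5086, -0.2039, 0.0967]
tool_rot: [[-0.95, -0.312, -0.001], [-0.312, 0.95, -0.0], [0.001, 0.0, -1.0]]
contact_force: [-0.8, -1.2, -1.8]
width: 0.179
gripper_force: 30.0
```

Request:
carry_out(
  targets=[
    [0.0019, 0.0006, 0, 0, 0, 0],
    [0, 0, 0, 0, 0, 0],
    [0, 0, 0, 0, 0, 0],
  ],
)

```text
time_s: 17.22
tool_pos: [0.5086, -0.204, 0.0966]
tool_rot: [[-0.95, -0.312, -0.002], [-0.312, 0.95, -0.0], [0.002, 0.001, -1.0]]
contact_force: [-5.1, 0.1, 0.7]
width: 0.175
gripper_force: 30.0
```

Request:
carry_out(
  targets=[
    [0.0019, 0.0006, 0, 0, 0, 0],
    [0, 0, 0, 0, 0, 0],
    [0, 0, 0, 0, 0, 0],
  ],
)

```text
time_s: 17.47
tool_pos: [0.5085, -0.204, 0.0965]
tool_rot: [[-0.95, -0.311, -0.004], [-0.311, 0.95, -0.0], [0.004, 0.001, -1.0]]
contact_force: [-7.6, -1.0, 2.8]
width: 0.18
gripper_force: 30.0
```

Request:
carry_out(
  targets=[
    [0.0019, 0.0006, 0, 0, 0, 0],
    [0, 0, 0, 0, 0, 0],
    [0, 0, 0, 0, 0, 0],
  ],
)

```text
time_s: 17.72
tool_pos: [0.5085, -0.2039, 0.0963]
tool_rot: [[-0.95, -0.311, -0.006], [-0.311, 0.95, -0.0], [0.006, 0.002, -1.0]]
contact_force: [-9.6, -2.8, 3.8]
width: 0.178
gripper_force: 30.0
```

Home: contact at about 10 N with no further advance. I relax the push, open and rise.

Request:
carry_out(
  targets=[
    [-0.0045, -0.0015, 0, 0, 0, 0],
    [0, 0, 0, 0, 0, 0],
    [0, 0, 0, 0, 0, 0],
  ],
)

```text
time_s: 17.97
tool_pos: [0.5086, -0.204, 0.0966]
tool_rot: [[-0.95, -0.312, -0.002], [-0.312, 0.95, -0.0], [0.002, 0.0, -1.0]]
contact_force: [-5.1, -1.6, -0.3]
width: 0.176
gripper_force: 30.0
```

Request:
carry_out(
  targets=[
    [0, 0, 0, 0, 0, 0],
    [0, 0, 0, 0, 0, 0],
    [0, 0, 0, 0, 0, 0],
    [0, 0, 0, 0, 0, 0],
    [0, 0, 0, 0, 0, 0],
    [0, 0, 0.03, 0, 0, 0],
    [0, 0, 0.06, 0, 0, 0],
    [0, 0, 0.06, 0, 0, 0],
    [-0.06, -0.02, 0.03, 0, 0, 0],
    [-0.06, -0.02, 0, 0, 0, 0],
    [-0.06, -0.02, 0, 0, 0, 0],
    [0, 0, 0, 0, 0, 0],
    [0, 0, 0, 0, 0, 0],
  ],
  hand=0,
)

```text
time_s: 19.05
tool_pos: [0.4187, -0.2344, 0.1872]
tool_rot: [[-0.951, -0.31, 0.001], [-0.31, 0.951, -0.0], [-0.001, -0.0, -1.0]]
contact_force: [1.3, -0.1, 0.6]
width: 0.5
gripper_force: 0.0
```

Run:
```python
from h import *
u=np.array([np.cos(np.radians(18.3)),np.sin(np.radians(18.3))]);w=np.array([-u[1],u[0]])
c=arm.camera("side");t=arm.camera("top");np.savez("side5.npz",**c);np.savez("top5.npz",**t)
o=arm.observe();print(o["tool_pos"],o["contact_force"],o["width"])
a=cv2.resize(c["frame"][205:275,310:380],(400,400),interpolation=cv2.INTER_CUBIC)
b=cv2.resize(t["frame"][140:200,330:390],(400,400),interpolation=cv2.INTER_CUBIC)
save("s3.png",np.hstack([a,b]))
for n,k in(("top",t),("side",c)):
    P=cloud(k);q=P[...,:2]-np.array([.547,-.1918]);X,Y,Z=q@u*1e3,q@w*1e3,P[...,2]*1e3
    m=(X>-60)&(X<40)&(abs(Y)<28)&(Z>158)&(Z<200)
    if m.any():print(n,"ring",m.sum(),[(round(float(v.mean()),1),round(float(v.min())),round(float(v.max()))) for v in(X[m],Y[m],Z[m])])
    m=(X>-70)&(X<-14)&(abs(Y)<9)&(Z>140)&(Z<156)
    if m.any():print(n,"grip",m.sum(),[(round(float(v.mean()),1),round(float(v.min())),round(float(v.max()))) for v in(X[m],Y[m],Z[m])])
```

```text
[ 0.42077651 -0.23331167  0.18707118] [-0.56340584 -0.0866503  -0.17835818] 0.5044623382374964
top ring 45 [(-20.5, -23, -18), (4.9, -19, 23), (176.3, 164, 183)]
top grip 122 [(-37.4, -58, -14), (1.1, -8, 9), (144.2, 140, 150)]
side ring 34 [(-21.8, -24, -19), (11.9, -3, 21), (174.0, 161, 181)]
side grip 94 [(-45.3, -59, -22), (2.7, -4, 7), (144.7, 140, 148)]
```

View pics/s3.png

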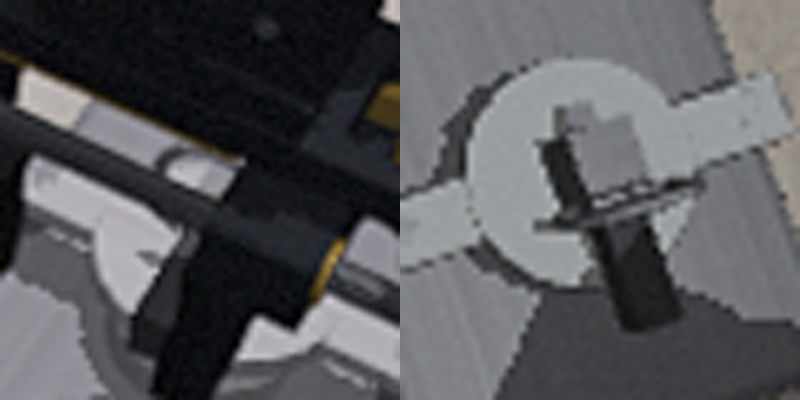

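The top crop shows the pin home, with its shoulder against the spindle face at (630,205) and the ring standing open. Next I shut the fingers and bring them in behind the upright ring.

Request:
carry_out(
  targets=[
    [0, 0, 0, 0, 0, 0],
    [0, 0, 0, 0, 0, 0],
    [0.0608, 0.0201, 0, 0, 0, 0],
    [0.0608, 0.0201, 0, 0, 0, 0],
    [0.0608, 0.0201, 0, 0, 0, 0],
    [0, 0, 0, 0, 0, 0],
    [0, 0, 0, 0, 0, 0],
    [0, 0, 0, 0, 0, 0],
    [0, 0, -0.055, 0, 0, 0],
    [0, 0, -0.055, 0, 0, 0],
    [0, 0, 0, 0, 0, 0],
    [0, 0, 0, 0, 0, 0],
  ],
  hand=-1,
)

```text
time_s: 20.15
tool_pos: [0.5088, -0.2039, 0.1312]
tool_rot: [[-0.95, -0.311, -0.003], [-0.311, 0.95, 0.001], [0.003, 0.002, -1.0]]
contact_force: [0.6, 0.1, 0.0]
width: 0.003
gripper_force: 0.0
```

Request:
carry_out(
  targets=[
    [0.0092, 0.003, 0, 0, 0, 0],
    [0.0092, 0.003, 0, 0, 0, 0],
    [0.0092, 0.003, 0, 0, 0, 0],
    [0.0092, 0.003, 0, 0, 0, 0],
    [0, 0, 0, 0, 0, 0],
  ],
)

```text
time_s: 20.57
tool_pos: [0.5307, -0.1973, 0.1325]
tool_rot: [[-0.95, -0.313, 0.002], [-0.313, 0.95, -0.0], [-0.002, -0.001, -1.0]]
contact_force: [-0.3, -0.9, 1.4]
width: 0.008
gripper_force: 0.5
```

Request:
carry_out(
  targets=[
    [0.0092, 0.003, 0, 0, 0, 0],
    [0.0092, 0.003, 0, 0, 0, 0],
    [0, 0, 0, 0, 0, 0],
  ],
)

```text
time_s: 20.82
tool_pos: [0.5385, -0.1939, 0.1313]
tool_rot: [[-0.95, -0.313, -0.001], [-0.313, 0.95, 0.0], [0.001, 0.001, -1.0]]
contact_force: [-2.3, -0.1, -1.2]
width: 0.001
gripper_force: 1.1
```

Request:
carry_out(
  targets=[
    [0.0095, 0.0031, -0.004, 0, 0, 0],
    [0.0095, 0.0031, -0.004, 0, 0, 0],
    [0, 0, 0, 0, 0, 0],
  ],
)

```text
time_s: 21.07
tool_pos: [0.5471, -0.191, 0.1265]
tool_rot: [[-0.95, -0.313, -0.003], [-0.313, 0.95, 0.0], [0.003, 0.001, -1.0]]
contact_force: [-4.4, -2.4, -2.8]
width: 0.008
gripper_force: 2.4
```

```bash
cat > chk.py <<'E'
from h import *
u=np.array([np.cos(np.radians(18.3)),np.sin(np.radians(18.3))]);w=np.array([-u[1],u[0]])
o=arm.observe();d=o["tool_pos"][:2]-[.5085,-.204];print("c",d@u*1e3-29.5,"w",d@w*1e3,"h",(o["tool_pos"][2]-.1016)*1e3,o["contact_force"])
for n in("top","side"):
    k=arm.camera(n);P=cloud(k);q=P[...,:2]-np.array([.547,-.1918]);X,Y,Z=q@u*1e3+11,q@w*1e3,P[...,2]*1e3-137.6
    for nm,m in(("leg/bar out",(X>-12)&(X<48)&(abs(Y)>16)&(abs(Y)<26)&(Z>-14)&(Z<60)),("bar",(X>24)&(X<50)&(abs(Y)<22)&(Z>-14)&(Z<40)),("grip",(X>-60)&(X<-8)&(abs(Y)<9)&(Z>4)&(Z<15))):
        m&=k["range_z"]>0
        if m.any():print(n,nm,int(m.sum()),*[np.percentile(v[m],[5,50,95]).round(1).tolist() for v in(X,Y,Z)])
E
python3 chk.py
```

```text
c 11.254752613569003 w 0.23013478205913127 h 24.907900101458935 [-4.42701361 -2.38408667 -2.80568655]
top leg/bar out 23 [4.2, 14.6, 22.5] [17.0, 20.6, 23.4] [11.2, 19.7, 29.8]
top bar 1 [24.6, 24.6, 24.6] [15.5, 15.5, 15.5] [29.7, 29.7, 29.7]
top grip 96 [-44.3, -32.6, -20.6] [-5.7, 1.9, 8.5] [5.4, 9.8, 12.9]
side leg/bar out 112 [-2.3, 7.1, 17.7] [-22.0, -17.1, 20.9] [4.4, 16.1, 52.1]
side grip 202 [-45.9, -30.5, -10.1] [-8.5, -1.8, 5.9] [5.4, 11.0, 12.4]
```

Request:
carry_out(
  targets=[
    [0.0057, 0.0019, -0.005, 0, 0, 0],
    [0.0057, 0.0019, -0.004, 0, 0, 0],
    [0, 0, 0, 0, 0, 0],
    [0, 0, 0, 0, 0, 0],
  ],
)

```text
time_s: 21.5
tool_pos: [0.5519, -0.1898, 0.1225]
tool_rot: [[-0.95, -0.312, -0.003], [-0.312, 0.95, 0.0], [0.003, 0.001, -1.0]]
contact_force: [-5.9, -1.8, -3.5]
width: 0.006
gripper_force: 3.5
```

```bash
python3 chk.py
```

```text
c 16.20286676707201 w -0.13121437536084565 h 20.928425984027193 [-5.91354606 -1.82376992 -3.49529195]
top leg/bar out 23 [10.0, 19.4, 26.7] [17.0, 20.3, 22.7] [9.0, 18.5, 25.0]
top bar 8 [24.6, 26.3, 29.2] [14.5, 16.4, 19.6] [20.3, 24.8, 27.1]
top grip 108 [-44.2, -30.5, -16.0] [-6.0, 1.5, 8.4] [6.7, 9.6, 12.0]
side leg/bar out 120 [-2.2, 10.2, 22.9] [-22.0, -16.9, 21.0] [4.4, 14.4, 51.3]
side bar 5 [24.7, 26.4, 27.3] [-16.8, -15.7, -15.0] [25.0, 25.6, 27.5]
side grip 200 [-45.9, -30.4, -10.4] [-8.5, -1.6, 6.0] [6.0, 11.0, 12.5]
```

Request:
carry_out(
  targets=[
    [-0.0114, -0.0038, 0, 0, 0, 0],
    [0, 0, 0.02, 0, 0, 0],
    [0, 0, 0.02, 0, 0, 0],
    [0.0266, 0.0088, 0, 0, 0, 0],
    [0.0266, 0.0088, 0, 0, 0, 0],
    [0, 0, 0, 0, 0, 0],
    [0, 0, 0, 0, 0, 0],
  ],
)

```text
time_s: 22.18
tool_pos: [0.576, -0.1822, 0.1447]
tool_rot: [[-0.95, -0.314, 0.003], [-0.314, 0.95, -0.0], [-0.003, -0.001, -1.0]]
contact_force: [0.8, 0.3, -0.4]
width: 0.004
gripper_force: 0.0
```

```bash
python3 chk.py
```

```text
c 41.46880990153444 w -0.4661468846003962 h 43.074984632973546 [ 0.8211427   0.33849742 -0.44290912]
top leg/bar out 47 [-1.6, 7.1, 19.7] [-20.0, 18.5, 22.2] [1.8, 12.0, 22.1]
top grip 115 [-43.5, -25.6, -10.2] [-6.3, 0.9, 8.1] [4.6, 6.9, 9.5]
side leg/bar out 116 [-2.8, 9.0, 21.4] [-22.7, -17.5, 20.4] [2.9, 13.7, 25.7]
side bar 35 [24.2, 25.6, 28.1] [-14.1, -1.1, 11.8] [26.4, 30.0, 31.5]
side grip 191 [-46.3, -28.6, -10.3] [-8.5, -1.5, 5.7] [5.5, 7.8, 9.8]
```

Request:
carry_out(
  targets=[
    [-0.0171, -0.0057, 0, 0, 0, 0],
    [0, 0, -0.022, 0, 0, 0],
    [0, 0, 0, 0, 0, 0],
    [0.0057, 0.0019, -0.01, 0, 0, 0],
    [0.0057, 0.0019, -0.01, 0, 0, 0],
    [0, 0, 0, 0, 0, 0],
  ],
)

```text
time_s: 22.78
tool_pos: [0.5716, -0.1832, 0.1211]
tool_rot: [[-0.95, -0.313, -0.001], [-0.313, 0.95, 0.0], [0.001, 0.001, -1.0]]
contact_force: [-0.5, -0.1, 0.4]
width: 0.002
gripper_force: 0.3
```

Request:
carry_out(
  targets=[
    [0.0033, 0.0011, -0.008, 0, 0, 0],
    [0.0033, 0.0011, -0.008, 0, 0, 0],
    [0, 0, 0, 0, 0, 0],
  ],
)

```text
time_s: 23.03
tool_pos: [0.5748, -0.1821, 0.1133]
tool_rot: [[-0.95, -0.313, -0.001], [-0.313, 0.95, 0.0], [0.001, 0.001, -1.0]]
contact_force: [-0.0, -1.1, 0.2]
width: 0.004
gripper_force: 0.3
```

```bash
python3 chk.py
```

```text
c 40.32277520201326 w -0.007103203345661157 h 11.714078102781606 [-0.03096131 -1.09592124  0.20421386]
top leg/bar out 42 [-4.2, 5.5, 17.7] [-20.2, 18.8, 22.8] [0.0, 2.4, 6.1]
top bar 3 [35.0, 35.9, 42.2] [13.1, 14.7, 15.4] [8.4, 17.1, 18.7]
top grip 136 [-46.3, -28.3, -10.5] [-7.2, -0.1, 7.2] [5.2, 8.5, 10.9]
side leg/bar out 116 [-4.5, 13.8, 32.8] [-22.2, -16.7, 20.6] [1.5, 6.3, 53.4]
side bar 262 [28.2, 30.6, 35.1] [-15.9, -0.3, 13.8] [8.3, 24.7, 38.5]
side grip 190 [-48.3, -30.3, -9.2] [-8.3, -1.7, 5.2] [6.7, 9.7, 11.1]
```

Request:
carry_out(
  targets=[
    [0.0028, 0.0009, -0.008, 0, 0, 0],
    [0.0019, 0.0006, -0.006, 0, 0, 0],
    [0, 0, -0.004, 0, 0, 0],
    [0, 0, 0, 0, 0, 0],
  ],
)

```text
time_s: 23.47
tool_pos: [0.5774, -0.1817, 0.105]
tool_rot: [[-0.95, -0.312, 0.0], [-0.312, 0.95, -0.0], [-0.0, -0.0, -1.0]]
contact_force: [0.3, -0.8, 2.1]
width: 0.006
gripper_force: 0.8
```

Request:
carry_out(
  targets=[
    [0, 0, -0.003, 0, 0, 0],
    [0, 0, 0, 0, 0, 0],
    [0, 0, 0, 0, 0, 0],
  ],
)

```text
time_s: 23.72
tool_pos: [0.5777, -0.1817, 0.1041]
tool_rot: [[-0.95, -0.312, 0.001], [-0.312, 0.95, -0.0], [-0.001, -0.0, -1.0]]
contact_force: [-0.2, 0.7, 3.9]
width: 0.007
gripper_force: 1.8
```

```bash
python3 chk.py
```

```text
c 43.1819735067977 w -0.5689335789272832 h 2.510692123785047 [-0.22173629  0.6609723   3.90980103]
top leg/bar out 47 [-4.1, 6.6, 19.9] [-20.0, 19.1, 22.7] [-2.8, 1.3, 3.3]
top bar 2 [38.4, 43.8, 49.1] [13.8, 14.0, 14.1] [5.9, 6.0, 6.1]
top grip 145 [-46.1, -28.4, -10.0] [-6.8, 1.4, 8.1] [6.6, 10.3, 13.3]
side leg/bar out 105 [-4.3, 16.0, 35.0] [-22.0, -16.7, 20.3] [0.3, 2.6, 44.4]
side bar 317 [29.7, 33.4, 37.5] [-16.4, -0.8, 14.0] [1.4, 21.0, 37.9]
side grip 203 [-48.4, -33.1, -10.8] [-8.5, -1.7, 5.5] [6.6, 11.9, 13.6]
```

Request:
carry_out(
  targets=[
    [0, 0, -0.002, 0, 0, 0],
    [0, 0, 0, 0, 0, 0],
    [0, 0, 0, 0, 0, 0],
  ],
)

```text
time_s: 24.07
tool_pos: [0.5779, -0.1817, 0.1032]
tool_rot: [[-0.95, -0.312, 0.001], [-0.312, 0.95, -0.0], [-0.001, -0.0, -1.0]]
contact_force: [-0.5, -0.2, 4.5]
width: 0.004
gripper_force: 2.6
```

Request:
carry_out(
  targets=[
    [0, 0, -0.002, 0, 0, 0],
    [0, 0, 0, 0, 0, 0],
    [0, 0, 0, 0, 0, 0],
  ],
)

```text
time_s: 24.32
tool_pos: [0.578, -0.1818, 0.1026]
tool_rot: [[-0.95, -0.312, 0.001], [-0.312, 0.95, -0.0], [-0.001, -0.001, -1.0]]
contact_force: [0.2, -0.3, 8.9]
width: 0.002
gripper_force: 4.2
```

Request:
carry_out(
  targets=[
    [0, 0, -0.001, 0, 0, 0],
    [0, 0, 0, 0, 0, 0],
    [0, 0, 0, 0, 0, 0],
  ],
)

```text
time_s: 24.57
tool_pos: [0.578, -0.1818, 0.1024]
tool_rot: [[-0.95, -0.312, 0.002], [-0.312, 0.95, -0.0], [-0.001, -0.001, -1.0]]
contact_force: [-1.5, 0.6, 10.1]
width: 0.005
gripper_force: 5.2
```

Stop reached: force climbs to 10 N without travel. I lift clear and inspect.

Request:
carry_out(
  targets=[
    [0, 0, 0.01, 0, 0, 0],
    [0, 0, 0.03, 0, 0, 0],
    [0, 0, 0.06, 0, 0, 0],
    [0, 0, 0.06, 0, 0, 0],
    [0, 0.06, 0.06, 0, 0, 0],
    [0, 0.07, 0, 0, 0, 0],
    [0, 0.07, 0, 0, 0, 0],
    [0, 0.07, 0, 0, 0, 0],
    [0, 0.07, 0, 0, 0, 0],
    [0, 0, 0, 0, 0, 0],
    [0, 0, 0, 0, 0, 0],
    [0, 0, 0, 0, 0, 0],
  ],
)

```text
time_s: 25.57
tool_pos: [0.5769, -0.0132, 0.2104]
tool_rot: [[-0.95, -0.312, -0.001], [-0.312, 0.95, -0.001], [0.001, -0.0, -1.0]]
contact_force: [1.1, -1.1, -0.1]
width: 0.004
gripper_force: 0.0
```

```bash
python3 chk.py
python3 - <<'E'
from h import *
c=arm.camera("side");t=arm.camera("top")
a=cv2.resize(c["frame"][205:275,310:380],(400,400),interpolation=cv2.INTER_CUBIC)
b=cv2.resize(t["frame"][140:200,330:390],(400,400),interpolation=cv2.INTER_CUBIC)
save("s4.png",np.hstack([a,b]))
E
```

```text
c 95.31226176317678 w 159.70731232697443 h 108.76230753363033 [ 1.1463282  -1.05475614 -0.11057132]
top leg/bar out 32 [-1.8, 11.9, 27.8] [-20.8, -18.3, -17.1] [-2.4, 1.6, 3.6]
top bar 12 [24.9, 29.3, 33.9] [-19.0, -15.4, -11.4] [0.6, 2.7, 4.8]
top grip 25 [-46.2, -34.6, -14.4] [-8.1, -6.3, -4.4] [4.5, 6.2, 9.8]
side leg/bar out 92 [-4.7, 9.9, 27.9] [-22.0, -16.6, 20.9] [0.8, 2.7, 4.5]
side bar 60 [25.5, 33.3, 36.7] [-17.8, -0.4, 17.3] [1.7, 4.3, 6.3]
side grip 191 [-48.2, -28.5, -9.5] [-8.3, -1.5, 5.3] [5.4, 7.8, 10.2]
```

View pics/s4.png

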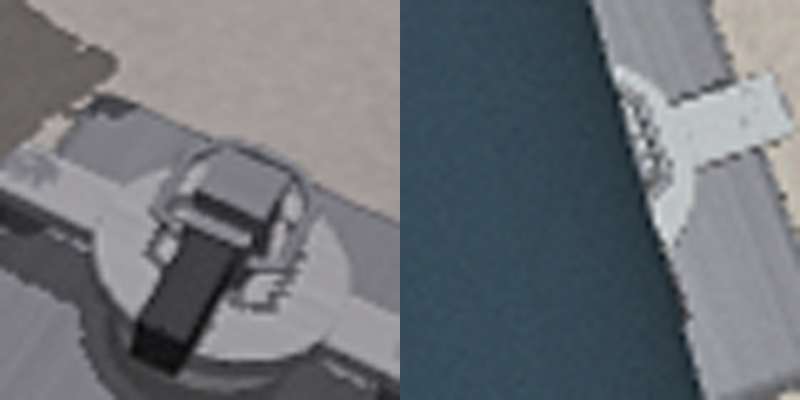

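The left crop shows the ring level around the spindle, with the pin through the hole and nothing touching it. Depth hints the pin may sit 1–2 mm back, so I nudge its rear end forward gently with the shut fingers to make sure it is home.

Request:
carry_out(
  targets=[
    [-0.034, -0.0673, 0, 0, 0, 0],
    [-0.034, -0.0673, 0, 0, 0, 0],
    [-0.034, -0.0673, 0, 0, 0, 0],
    [-0.034, -0.0673, 0, 0, 0, 0],
    [-0.034, -0.0673, 0, 0, 0, 0],
    [-0.034, -0.0673, 0, 0, 0, 0],
    [0, 0, 0, 0, 0, 0],
    [0, 0, 0, 0, 0, 0],
    [0, 0, -0.056, 0, 0, 0],
    [0, 0, -0.056, 0, 0, 0],
    [0, 0, -0.056, 0, 0, 0],
    [0, 0, -0.056, 0, 0, 0],
    [0, 0, 0, 0, 0, 0],
    [0, 0, 0, 0, 0, 0],
  ],
)

```text
time_s: 26.93
tool_pos: [0.4749, -0.2129, 0.0981]
tool_rot: [[-0.95, -0.314, -0.003], [-0.314, 0.95, 0.001], [0.002, 0.002, -1.0]]
contact_force: [-0.1, -0.6, 0.6]
width: 0.005
gripper_force: 0.0
```

```bash
python3 chk.py | head -1
```

```text
c -64.16053414189429 w 2.119398173571468 h -3.472171777328864 [-0.14688379 -0.58208314  0.61802301]
```

Request:
carry_out(
  targets=[
    [0.0057, 0.0002, 0, 0, 0, 0],
    [0.0057, 0.0002, 0, 0, 0, 0],
    [0, 0, 0, 0, 0, 0],
    [0, 0, 0, 0, 0, 0],
  ],
)

```text
time_s: 27.37
tool_pos: [0.4816, -0.2142, 0.0995]
tool_rot: [[-0.95, -0.312, 0.001], [-0.312, 0.95, -0.0], [-0.001, -0.001, -1.0]]
contact_force: [-0.8, -0.6, 0.5]
width: 0.003
gripper_force: 0.2
```

Request:
carry_out(
  targets=[
    [0.0019, 0.0006, 0, 0, 0, 0],
    [0, 0, 0, 0, 0, 0],
    [0, 0, 0, 0, 0, 0],
  ],
)

```text
time_s: 27.62
tool_pos: [0.4818, -0.2139, 0.0988]
tool_rot: [[-0.95, -0.312, -0.0], [-0.312, 0.95, -0.0], [0.0, -0.0, -1.0]]
contact_force: [-1.9, -1.4, 1.4]
width: 0.006
gripper_force: 1.0
```

Request:
carry_out(
  targets=[
    [0.0019, 0.0006, 0, 0, 0, 0],
    [0, 0, 0, 0, 0, 0],
    [0, 0, 0, 0, 0, 0],
  ],
)

```text
time_s: 27.87
tool_pos: [0.4821, -0.2138, 0.0986]
tool_rot: [[-0.95, -0.312, -0.001], [-0.312, 0.95, -0.0], [0.001, 0.0, -1.0]]
contact_force: [-4.6, -2.7, 1.6]
width: 0.005
gripper_force: 2.5
```

Request:
carry_out(
  targets=[
    [0.0019, 0.0006, 0, 0, 0, 0],
    [0, 0, 0, 0, 0, 0],
    [0, 0, 0, 0, 0, 0],
  ],
)

```text
time_s: 28.12
tool_pos: [0.4822, -0.2138, 0.0984]
tool_rot: [[-0.95, -0.311, -0.003], [-0.311, 0.95, -0.0], [0.003, 0.001, -1.0]]
contact_force: [-6.1, -3.3, 2.8]
width: -0.001
gripper_force: 3.5
```

It stands firm at about 7 N without moving, so the pin is home. I back away, rise and check once more.

Request:
carry_out(
  targets=[
    [-0.019, -0.0063, 0, 0, 0, 0],
    [-0.038, -0.0126, 0, 0, 0, 0],
    [-0.02, -0.006, 0.04, 0, 0, 0],
    [0, 0, 0.06, 0, 0, 0],
    [0, 0, 0.06, 0, 0, 0],
    [0, 0, 0, 0, 0, 0],
    [0, 0, 0, 0, 0, 0],
  ],
)

```text
time_s: 28.7
tool_pos: [0.4471, -0.2255, 0.1804]
tool_rot: [[-0.95, -0.313, 0.005], [-0.313, 0.95, -0.001], [-0.005, -0.003, -1.0]]
contact_force: [0.4, 0.1, -1.4]
width: 0.009
gripper_force: 0.0
```

```bash
python3 chk.py
```

```text
c -94.53359098400911 w -1.1870532554314872 h 78.80931138963146 [ 0.38627996  0.11356526 -1.38721167]
top leg/bar out 65 [-2.6, 12.7, 30.0] [-20.7, 17.8, 22.5] [-2.2, 1.3, 3.6]
top bar 59 [24.6, 32.8, 38.6] [-17.5, 1.8, 19.9] [0.5, 3.6, 6.2]
top grip 120 [-45.0, -26.6, -10.5] [-7.5, 0.0, 6.6] [4.5, 6.4, 9.6]
side leg/bar out 41 [-3.7, 5.5, 20.7] [-22.5, -20.4, -17.3] [0.2, 2.7, 4.9]
side grip 126 [-48.4, -31.1, -10.3] [-8.4, -3.9, 0.9] [4.8, 7.8, 10.1]
```

```bash
python3 -c "
from cell import arm
print(arm.sign_off())"
```

```text
the job is handed in; nothing more can be done
None
```

I handed the job in at about 29 s. By touch and camera the linchpin is home in the spindle's cross hole, its ring closed around the spindle and the arm clear. I worked well clear of the nozzles but did not re-measure them, and the hand-in returned no verdict.

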